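# Load a heat sink under the bar of a tapping jig and pin it

### The arm

A 7-joint arm with a two-finger parallel gripper is mounted at the origin on the work surface. World frame = base frame: x ahead of the robot, y to its left, z up, the work surface at z = 0. Lengths are in mm, angles in rad, forces in N, time in s.
With the tool pointing down it reaches from about 400 to 875 mm from the base axis. Payload 19.3 kg.
Tool frame: the origin (TCP) lies at the very end of the fingers, on their centre line; the grasp point (between the pads) lies 19 mm behind it (grip_point_offset is the z of the grasp point in the tool frame, in mm); z points along the fingers, x is the direction in which the jaws open and shut, and the axes are right-handed (so a half turn about z gives the same grasp; the last joint's range is limited). The gripper opens to 85 mm and grips with 20 to 120 N. Pads are 22 mm wide; open, the fingers measure 114 mm over their backs; the gripper's body (76 mm by 85 mm) begins 54 mm behind the grasp point. The pads swing forward as they close: fully open they stand 13 mm farther back than shut.
Start: joints at [-1.309, 0.521, -0.036, 1.599, 0.021, 1.021, -0.113], TCP at [203.609, 590.896, 231.291] pointing down, gripper open.
Joint ranges: [-2.91, 2.91], [-0.3, 2.13], [-1.5, 1.42], [0.17, 2.43], [-1.26, 4.41], [0.16, 1.93], [-2.52, 2.52]. Speed limits (rad/s): [1.89, 1.89, 2.39, 2.39, 3.01, 3.01, 3.01].

### API

Orientations are given as a 3x3 rotation matrix whose columns are the frame's x, y, z axes.
In Python, from workcell import movep, movel, goto_joints, open_gripper, clamp, wait, inverse_kinematics, read_state, camera, PlanningError, finish_job, grip_point_offset gives the robot as it stands. Calls block until the motion is done:
- movep(position, orientation): joint-space move of the TCP to a pose.
- movel(position, frame=None, max_speed=150, guard=None): straight line of the TCP; frame=None keeps the orientation; max_speed is the mean speed in mm/s. With guard (N) it stops when the force on the tool has changed by that much, and returns True; else False.
- goto_joints(angles): joint-space move.
- open_gripper() and clamp(): open the fingers fully, or close them until they stop; the grip force is fixed at half the most.
- wait(seconds).
- inverse_kinematics(position, orientation): joint angles nearest the present ones, or None.
- read_state(): the state.
- camera(name): name is "scene" or "top" or "wrist"; returns a dict with "image" (480x640x3 uint8, blue, green, red), "range_z" (480x640 float32, mm along the optical axis (not along the pixel's ray), 0 where there is no reading), "fx", "fy", "cx", "cy" (pixels), "cam_to_world" (4x4, takes a point from camera to world coordinates). Camera axes: x right, y up, looking along -z (the intrinsics and any distortion apply to the point x, -y, -z); pixel columns grow to the right and rows downward; lengths in mm; the calibration is good to about 2 mm. The wrist camera is an equidistant fisheye: a pixel r from the principal point sees the ray r / f radians off the axis. A picture is of the moment at which its call begins.
A pose or a line that the arm cannot do raises PlanningError and nothing moves.
- finish_job(): hands the job in, once; it reports no verdict.
The state is a dict: "time": time; "qpos": joint angles; "qvel": joint speeds; "joint_efforts": joint torques, N m; "eef_pos": TCP position; "tool_rot": TCP orientation; "ft_force": force on the tool from outside, world axes, zero at the start; "torque": the same for the moment, N m; "finger_gap": finger opening in mm.
Only numpy, scipy, OpenCV 4.12 (cv2) and the standard library are available. Lean on these libraries where they do the work, as an engineer would, in place of code of your own. Each camera call takes 0.05 s, during which the arm holds its last target.

### The job

Draw the aluminium heat sink out of the low blue shelf, slide its flat tongue fully home under the red bar of the tapping jig, and then put the orange-headed locating pin down through the hole in the bar and the hole in the tongue until its head sits on the bar. Let go of everything, and leave the oil bottle, the screwdriver and the green box where they are.

Things in the scene. Friction and masses are not known exactly. Their poses are not given: they have to be found in the camera images.
- hs_grip (a point): Centre of the heat sink's finned block, 20 mm above its underside; aluminium, 270 g. Block 60 (x) x 56 (y) x 40 (z) mm, smooth outer sides; a tongue 60 long (x), 40 wide, 8 thick, level with the underside, sticks out of its +x face (the shoulder). At the start the block is under the shelf and only the tongue can be gripped; the bare tongue must go into the jig. x along the tongue, z up.
- hs_hole (a point): Centre of the 13 mm through hole in the heat sink's tongue, at the tongue's top face: 48 mm along +x from the block's centre, 18 mm from the shoulder, 42 mm from the tongue's end, 8 mm above the underside. Axes as hs_grip.
- shelf: Low blue fixed shelf over the parked heat sink: 70 (x) x 80 (y) mm, top 52 mm above the bench, no floor (the heat sink lies on the bench), open only at its +x face, 35 mm from the centre; inner width 68, inner height 46 mm. Origin at its centre on the bench, x out of the opening, where the tongue sticks out.
- jig_hole (a point): Centre of the 11 mm hole in the fixed jig's red bar, at the bar's top, 31 mm above the bench; z up, x = push-in direction. Bar 36 (x) x 77 x 12 mm. Under it a dark bed 8 mm high, 90 wide, from 90 mm before the hole to 45 beyond. Slot 11 mm high, 43 wide, far end open, mouth (-x side) flared 4 mm a side. Home: shoulder meets the bar's -x face, 18 mm before the hole; the two holes then line up.
- pin_grip (a point): Point to grip the locating pin, on its axis, 22 mm above the underside of its head, 43 mm above its tip. Orange head 20 mm across, 34 tall, its top 12 mm above this point; steel shank 8 mm in diameter, 21 long, chamfered tip; 50 g; z up along the pin. It starts upright in the grey rest. With the head seated on the bar this point is 22 mm above the bar's top.
- rest: Grey fixed block 45 x 45 x 22 mm with a 10 mm hole through its middle in which the pin stands, head on the block's top. Origin at the centre of its underside.
- oil: Bystander: small white bottle with red cap, 38 mm across, 70 mm tall. Origin at the centre of its underside.
- driver: Bystander: screwdriver with blue handle, 170 mm long, lying on the bench along its x.
- tapbox: Bystander: closed green box 45 x 75 x 22 mm. Origin at the centre of its underside.

How it is judged (in metres and radians):
On the way, in this order (a step that is already met when the one before it is completed fails the run):
1. the heat sink's block is drawn clear of the shelf (x of hs_grip in the frame of shelf above 0.062 m), for 0.1 s.
2. the tongue is home under the bar, its hole under the bar's hole (horizontal distance between hs_hole and jig_hole below 0.0045 m and z of hs_hole in the frame of jig_hole below -0.011 m and angle between hs_grip's own z axis and vertical below 0.07 rad and angle between the x axis of hs_grip and the x axis of jig_hole, either way round below 0.12 rad), for 0.2 s.
At the end, for the whole second after the job is handed in: Heat sink flat (0.07 rad) on the jig's bed, tongue under the bar within 0.12 rad of the slot, its hole within 4.5 mm of the bar's hole; pin upright (0.12 rad) through both holes, within 4 mm of the axis, head within 3 mm of the bar's top (all of step 2 and horizontal distance between pin_grip and jig_hole below 0.004 m and z of pin_grip in the frame of jig_hole below 0.025 m and angle between pin_grip's own z axis and vertical below 0.12 rad); the robot touches nothing.
It fails at once if the oil bottle is moved by more than 30 mm (distance of oil from where it was at the start of the episode above 0.03 m).
It fails at once if the screwdriver is moved by more than 30 mm (distance of driver from where it was at the start of the episode above 0.03 m).
It fails at once if the green box is moved by more than 30 mm (distance of tapbox from where it was at the start of the episode above 0.03 m).
It also fails if it takes over 72 s, if anything falls off the work surface, if the arm or the gripper's body presses on something with over 40 N, if the wrist force passes 120 N, or if a joint passes its speed limit or range.

## Working session

There is one attempt and no reset: what is moved stays moved. The work goes in short steps, each a Python script; the robot and the scene stay as the last script left them, time stands still between calls to the robot, and variables do not carry over. Pictures are saved under pics/ and viewed, and the job is handed in when it is done.

```bash
ls; mkdir -p pics; python3 - <<'E'
from workcell import *
import cv2,numpy as np
for n in ("scene","top"):
    c=camera(n); cv2.imwrite(f"pics/{n}0.png",c["image"]); np.savez(f"{n}0.npz",**c)
    print(n,c["fx"],c["fy"],c["cx"],c["cy"],np.round(c["cam_to_world"],3).tolist(),[k for k in c])
s=read_state();print(s["time"],s["eef_pos"],s["tool_rot"],s["finger_gap"],grip_point_offset)
E
```

```text
pics
scene 443.0727652270042 443.0727652270042 324.2584319545278 241.39754094938326 [[-0.735, -0.55, 0.397, 993.754], [0.678, -0.604, 0.418, 389.982], [0.01, 0.577, 0.817, 811.921], [0.0, 0.0, 0.0, 1.0]] ['image', 'range_z', 'fx', 'fy', 'cx', 'cy', 'cam_to_world']
top 543.1554705790575 543.1554705790575 322.5945438288067 240.84489825745123 [[0.067, 0.974, -0.215, 371.073], [-0.998, 0.065, -0.017, -12.037], [-0.002, 0.216, 0.976, 1290.205], [0.0, 0.0, 0.0, 1.0]] ['image', 'range_z', 'fx', 'fy', 'cx', 'cy', 'cam_to_world']
0.1 [203.49904406 590.6275454  230.78972535] [[ 3.25745449e-01  9.45457468e-01 -2.78412410e-04]
 [ 9.45456968e-01 -3.25745564e-01 -9.74075283e-04]
 [-1.01163836e-03  5.40736375e-05 -9.99999487e-01]] 85.48052201370106 -18.700000000000003
```

View pics/top0.png

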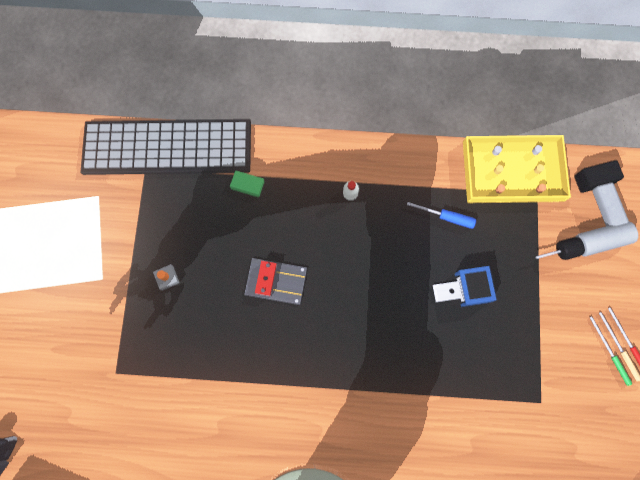

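View pics/scene0.png

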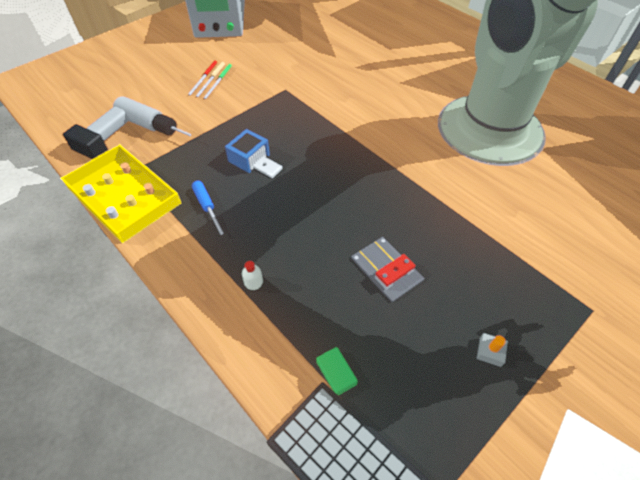

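The top view shows the shelf at (478,286) with the tongue pointing left, the jig at (275,281) with its bed on the right, and the pin at (165,277). I'll zoom in next.

```bash
python3 - <<'E'
import cv2,numpy as np
im=cv2.imread("pics/top0.png")
a=cv2.resize(im[255:315,425:505],None,fx=7,fy=7,interpolation=cv2.INTER_CUBIC)
b=cv2.resize(im[250:310,235:315],None,fx=7,fy=7,interpolation=cv2.INTER_CUBIC)
cv2.imwrite("pics/za.png",a);cv2.imwrite("pics/zb.png",b)
E
```

```text
(no output)
```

View pics/za.png

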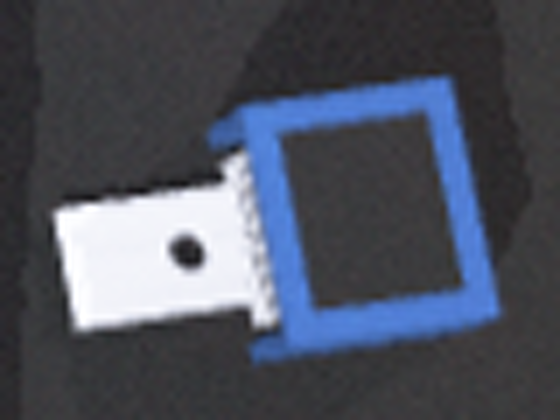

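View pics/zb.png

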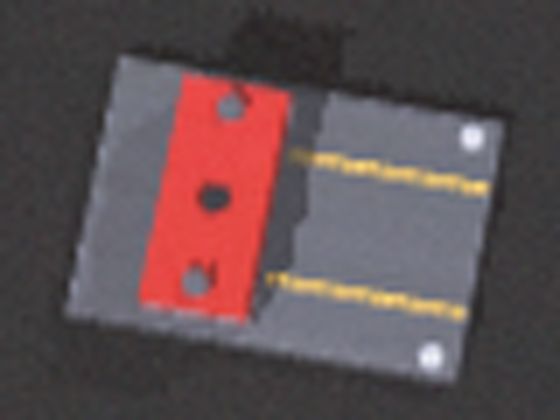

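```bash
cat > h.py <<'E'
import cv2,numpy as np
def rays(c,px):
    px=np.atleast_2d(px).astype(float);M=c["cam_to_world"]
    d=np.c_[(px[:,0]-c["cx"])/c["fx"],-(px[:,1]-c["cy"])/c["fy"],-np.ones(len(px))]
    return M[:3,3],d@M[:3,:3].T
def plane(c,px,z):
    o,d=rays(c,px); return o+d*((z-o[2])/d[:,2])[:,None]
def wrays(c,px):
    px=np.atleast_2d(px).astype(float);M=c["cam_to_world"]
    u=(px[:,0]-c["cx"])/c["fx"];v=(px[:,1]-c["cy"])/c["fy"];r=np.hypot(u,v)+1e-12
    d=np.c_[u/r*np.sin(r),-v/r*np.sin(r),-np.cos(r)]
    return M[:3,3],d@M[:3,:3].T
def wplane(c,px,z):
    o,d=wrays(c,px); return o+d*((z-o[2])/d[:,2])[:,None]
def rect(P):  # centre, dims, axis angle(deg) of the long side
    (c,wh,a)=cv2.minAreaRect(P[:,:2].astype(np.float32))
    w,h=wh
    if w<h: w,h,a=h,w,a+90
    return np.round(c,1),round(w,1),round(h,1),round((a+90)%180-90,2)
def big(m):
    n,l,s,_=cv2.connectedComponentsWithStats(m.astype(np.uint8))
    i=1+np.argmax(s[1:,4]); return l==i
def pix(m):
    y,x=np.nonzero(m); return np.c_[x,y]
E
python3 - <<'E'
from h import *
for n in ("top","scene"):
    c=dict(np.load(n+"0.npz")); hsv=cv2.cvtColor(c["image"],cv2.COLOR_BGR2HSV);H,S,V=[hsv[...,i].astype(int) for i in range(3)]
    Y,X=np.mgrid[:480,:640]
    roi={"top":dict(jig=(240,245,310,310),hs=(430,270,463,306),sh=(430,260,500,310),pin=(145,255,185,295),oil=(335,175,365,205),box=(225,165,270,200),drv=(400,195,480,232)),
     "scene":dict(jig=(345,230,430,305),hs=(245,150,290,182),sh=(220,125,290,182),pin=(470,330,515,370),oil=(235,255,270,295),box=(310,340,365,400),drv=(185,175,230,240))}[n]
    def R(k): a=roi[k];return (X>=a[0])&(X<a[2])&(Y>=a[1])&(Y<a[3])
    def show(k,m,z): 
        m=big(m); p=pix(m); P=plane(c,p,z); print(n,k,len(p),"mean",np.round(P.mean(0)[:2],1),"rect",rect(P))
    show("bar",R("jig")&((H<8)|(H>172))&(S>150)&(V>110),31)
    show("tongue",R("hs")&(S<60)&(V>170),8)
    show("shelf",R("sh")&(H>100)&(H<125)&(S>120),52)
    show("pinhead",R("pin")&(H>5)&(H<22)&(S>150)&(V>120),56)
    show("box",R("box")&(H>45)&(H<80)&(S>100),22)
    show("drv",R("drv")&(H>100)&(H<125)&(S>120),12)
    show("oil",R("oil")&(V>120)&(S<50),40)
    # holes: dark blobs inside
    for k,z,cx in (("jig",31,None),("hs",8,None)):
        m=R(k)
        m2=(((H<8)|(H>172))&(S>150)&(V>110) if k=="jig" else (S<60)&(V>170))&m
        m2=big(m2).astype(np.uint8)
        cs,_=cv2.findContours(m2,cv2.RETR_CCOMP,cv2.CHAIN_APPROX_NONE); 
        f=m2*0; cv2.drawContours(f,[max(cs,key=cv2.contourArea)],-1,1,-1)
        nn,l,s,ce=cv2.connectedComponentsWithStats(((f>0)&(m2==0)).astype(np.uint8))
        for i in range(1,nn):
            if s[i,4]>2: print("  hole",k,s[i,4],ce[i],np.round(plane(c,ce[i],z)[0],1))
E
```

```text
top bar 460 mean [551.3 137.3] rect (array([551.4, 137.3]), 76.6, 36.5, -5.93)
top tongue 500 mean [ 552.4 -294.7] rect (array([ 553.6, -293.7]), 68.0, 55.1, -77.97)
top shelf 609 mean [ 562.  -348.9] rect (array([ 562.6, -346.4]), 84.0, 82.3, 11.9)
top pinhead 78 mean [537.7 370.8] rect (array([537.6, 371. ]), 27.3, 16.2, 67.75)
top box 573 mean [781.7 205. ] rect (array([782.2, 205. ]), 76.9, 48.2, 76.58)
top drv 405 mean [ 729.7 -313.7] rect (array([ 729.8, -313.1]), 87.1, 29.2, 76.27)
top oil 176 mean [771.  -48.9] rect (array([773.8, -49.1]), 42.2, 36.1, -2.85)
  hole jig 16 [267.5 265. ] [581.6 135.1  31. ]
  hole jig 13 [265.46153846 277.84615385] [550.9 137.1  31. ]
  hole jig 17 [262.41176471 289.88235294] [522.3 141.7  31. ]
  hole hs 18 [451.16666667 290.72222222] [ 553.  -301.8    8. ]
scene bar 548 mean [553.5 141.5] rect (array([552.4, 141.1]), 80.1, 38.8, -5.51)
scene tongue 495 mean [ 551.9 -302.5] rect (array([ 548.7, -302.6]), 91.1, 70.8, -76.12)
scene shelf 614 mean [ 585.8 -329.7] rect (array([ 576.9, -328.6]), 112.6, 106.5, 12.02)
scene pinhead 172 mean [548.2 378.2] rect (array([548.2, 378.4]), 36.8, 17.7, 3.0)
scene box 1149 mean [787.3 210.9] rect (array([787.3, 210.4]), 79.9, 48.8, 76.4)
scene drv 358 mean [ 727.8 -314.5] rect (array([ 727.8, -314.1]), 104.1, 27.7, 75.94)
scene oil 370 mean [786.7 -35.9] rect (array([785.8, -36.9]), 55.5, 39.1, 64.52)
  hole jig 6 [395.  269.5] [553.8 141.2  31. ]
  hole jig 25 [384.4  275.04] [579.9 135.5  31. ]
  hole hs 6 [263.83333333 164.16666667] [ 553.6 -299.8    8. ]
```

```bash
cat >> h.py <<'E'
def R(deg):  # tool down, jaw x axis at heading deg
    a=np.radians(deg);x=np.array([np.cos(a),np.sin(a),0]);z=np.array([0,0,-1.]);return np.c_[x,np.cross(z,x),z]
def u(deg): a=np.radians(deg); return np.array([np.cos(a),np.sin(a),0])
def wshot(name):
    from workcell import camera
    c=camera("wrist"); cv2.imwrite(f"pics/{name}.png",c["image"]); np.savez(name+".npz",**c); return c
E
python3 - <<'E'
from workcell import *; from h import *
for nm,p,a in (("tongue",[548,-276,150],12),("tongue0",[548,-276,0],12),("out",[530,-198,0],12),("jig",[546,90,20],-6),("jigb",[538,10,20],-6),("pin",[538,371,40],0),("pin",[538,371,40],90),("jigpin",[551,137,40],0),("jigpin",[551,137,40],90)):
    for k in (0,180): 
        q=inverse_kinematics(p,R(a+k)); print(nm,a+k,None if q is None else np.round(q,2))
c=wshot("w0"); s=read_state(); print(c["fx"],c["cx"],c["cy"],np.round(c["cam_to_world"],2).tolist(), s["time"])
E
```

```text
tongue 12 [-0.12  0.74  0.78  1.73 -0.63  0.94  1.13]
tongue 192 [-0.3   1.    1.22  1.74 -1.02  1.19 -1.7 ]
tongue0 12 [ 0.23  0.83  0.21  1.77 -0.29  0.57  0.83]
tongue0 192 [-0.22  1.15  1.    1.79 -1.21  0.97 -1.6 ]
out 12 [ 0.15  0.78  0.15  1.9  -0.23  0.48  0.67]
out 192 [-0.37  1.11  1.    1.92 -1.25  0.92 -1.62]
jig -6 [-0.49  0.76  0.32  1.94 -0.44  0.52  0.03]
jig 174 [-0.03  0.74 -0.34  1.91  0.43  0.56  2.38]
jigb -6 [-0.34  0.74  0.3   1.98 -0.44  0.49  0.17]
jigb 174 [ 0.68  1.14 -1.28  1.92  1.23  1.17  1.93]
pin 0 [-0.82  0.81  0.2   1.65 -0.22  0.7  -0.51]
pin 180 [-0.43  0.83 -0.42  1.63  0.44  0.78  2.1 ]
pin 90 [-0.65  0.8  -0.07  1.64  0.07  0.71  0.82]
pin 270 [-1.03  0.89  0.54  1.66 -0.61  0.77 -1.77]
jigpin 0 [-0.56  0.73  0.3   1.89 -0.38  0.57 -0.01]
jigpin 180 [-0.08  0.72 -0.37  1.87  0.42  0.63  2.42]
jigpin 90 [-0.35  0.7   0.    1.88 -0.    0.56  1.23]
jigpin 270 [-0.69  0.78  0.51  1.9  -0.62  0.62 -1.36]
371.64829954431775 326.43132772623875 237.92754274013726 [[0.33, -0.91, -0.24, 142.25], [0.95, 0.31, 0.08, 610.8], [0.0, -0.26, 0.97, 373.46], [0.0, 0.0, 0.0, 1.0]] 0.15
```

```bash
python3 - <<'E'
from workcell import *; from h import *
movep([540,330,200],R(0)); wshot("w_pin"); print(read_state()["time"])
movep([548,110,200],R(-6)); wshot("w_jig"); print(read_state()["time"])
movep([548,-276,150],R(12)); wshot("w_hs"); print(read_state()["time"], read_state()["qpos"])
a=[cv2.imread(f"pics/{n}.png") for n in ("w_pin","w_jig","w_hs")]
cv2.imwrite("pics/w3.png",cv2.resize(np.hstack(a),(798,200)))
E
```

```text
1.775
2.7083
4.2083 [ 0.17875478  0.61566437  0.2798902   1.71612781 -0.2167197   0.8400202
  0.76643783]
```

View pics/w_jig.png

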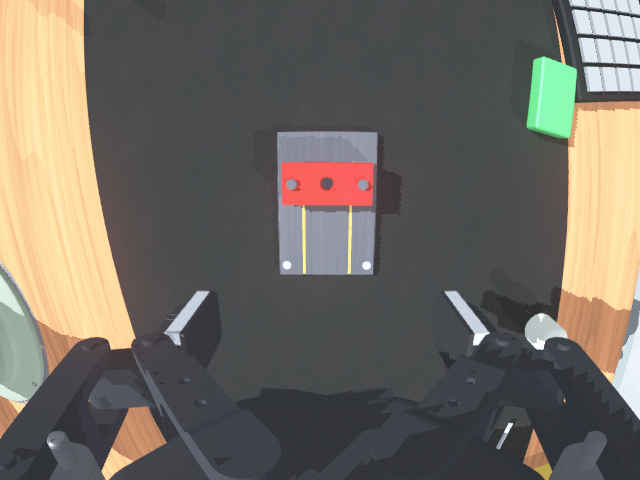

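View pics/w_hs.png

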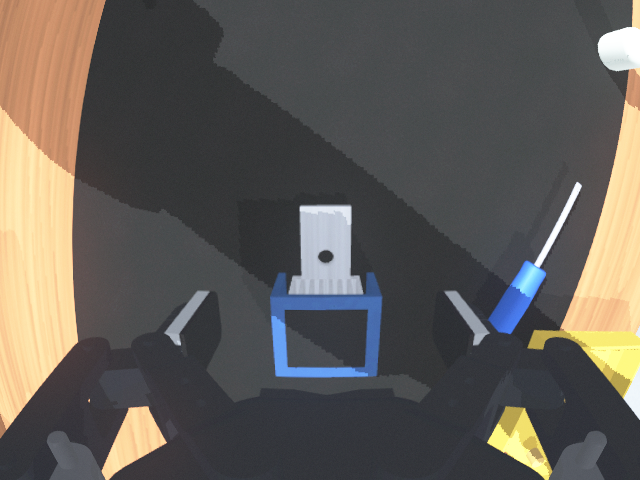

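View pics/w_pin.png

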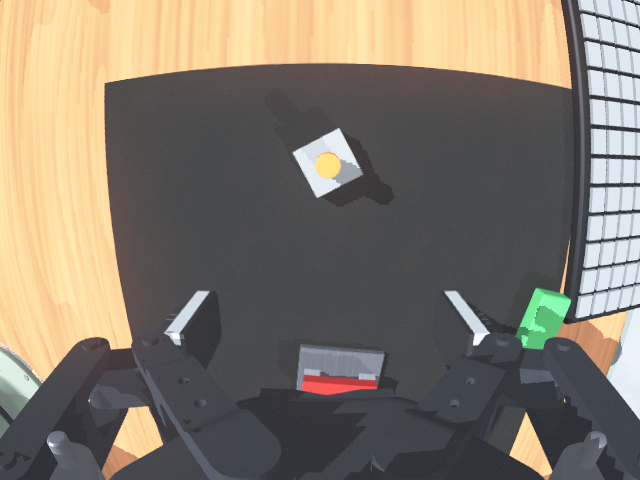

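The wrist views are clear. The jig bar is at (327,184) with its hole at the same place, the tongue hole is at (326,257), and the pin head is at (328,166).

```bash
python3 - <<'E'
from h import *
def L(n):
    c=dict(np.load(n+".npz")); h=cv2.cvtColor(c["image"],cv2.COLOR_BGR2HSV).astype(int); return c,h[...,0],h[...,1],h[...,2]
Y,X=np.mgrid[:480,:640]
B=lambda a:(X>=a[0])&(X<a[2])&(Y>=a[1])&(Y<a[3])
c,H,S,V=L("w_jig")
m=big(B((260,150,400,220))&((H<8)|(H>172))&(S>150)&(V>110)); print("bar",rect(wplane(c,pix(m),31)))
h=big(B((318,176,337,193))&(V<110)); print("jig hole px",pix(h).mean(0),h.sum(),wplane(c,pix(h).mean(0),31))
y=B((285,208,370,272))&(H>15)&(H<35)&(S>120)
for lo,hi in ((295,315),(340,360)):
    P=wplane(c,pix(y&(X>lo)&(X<hi)),8)[:,:2]; l=cv2.fitLine(P.astype(np.float32),cv2.DIST_L2,0,.01,.01).ravel(); print("line",np.degrees(np.arctan2(l[1],l[0])),P.mean(0))
print("range bar",np.median(c["range_z"][m]))
c,H,S,V=L("w_hs")
t=big(B((290,195,362,277))&(S<60)&(V>100)&(Y<272)); print("tongue",t.sum(),rect(wplane(c,pix(t),8)))
h=big(B((314,246,338,267))&(V<90)); print("hs hole",pix(h).mean(0),h.sum(),wplane(c,pix(h).mean(0),8))
s=big(B((265,270,390,380))&(H>100)&(H<125)&(S>120)&(Y>295)); print("shelf",rect(wplane(c,pix(s),52)))
c,H,S,V=L("w_pin")
p=big(B((300,140,350,190))&(H>5)&(H<28)&(S>120)); q=pix(p); print("pin",q.mean(0),p.sum(),wplane(c,q.mean(0),56),rect(wplane(c,q,56)))
E
```

```text
bar (array([552.1, 139.6]), 76.4, 35.7, -5.97)
jig hole px [326.74698795 182.60240964] 83 [[552.02594454 140.04546271  31.        ]]
line 6.982294 [528.68334961 116.43876326]
line 80.2787 [570.83360822 110.40993526]
range bar 310.4085
tongue 3295 (array([ 550.7, -286.7]), 54.4, 40.9, -77.89)
hs hole [325.33858268 256.        ] 127 [[ 553.93540884 -300.69536913    8.        ]]
shelf (array([ 564.9, -350.3]), 80.2, 70.3, 12.28)
pin [328.33257919 165.09954751] 442 [[540.83139017 377.3870514   56.        ]] (array([540.9, 377.8]), 18.7, 17.9, 68.19)
```

```bash
python3 - <<'E'
from workcell import *; from h import *
g=np.array([553.9,-300.7,0])+27*u(102.1)
print(movel(g+[0,0,0.0],R(12.1),max_speed=100,guard=15))
clamp(); s=read_state(); print(s["time"],s["finger_gap"],s["ft_force"],s["eef_pos"]); wshot("w_g1")
E
```

```text
False
6.3833 38.01572137262879 [-2.80973149  2.08493174  9.49038755] [ 5.48341079e+02 -2.74344024e+02  5.37887351e-01]
```

View pics/w_g1.png

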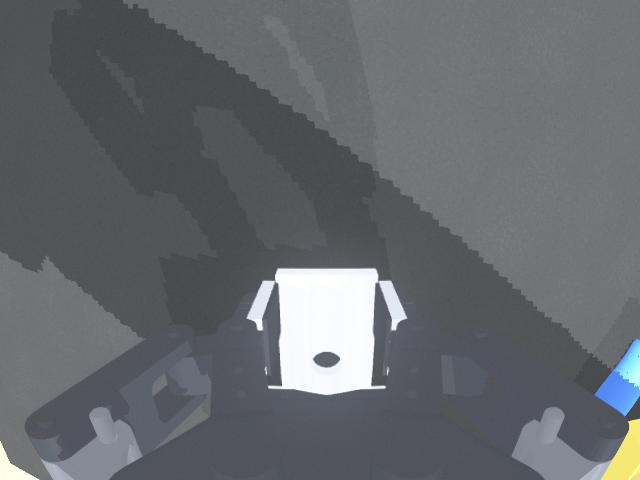

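The tongue is held between both pads, its hole at (326,360). Next I draw it out.

```bash
python3 - <<'E'
from workcell import *; from h import *
s=read_state();p=np.array(s["eef_pos"])
print(movel(p+84*u(102.1),max_speed=60))
s=read_state(); print(s["time"],s["finger_gap"],s["ft_force"],s["eef_pos"])
open_gripper(); p=np.array(read_state()["eef_pos"])
movel(p+[0,0,140]-40*u(102.1),max_speed=150); wshot("w_out"); print(read_state()["time"])
E
```

```text
False
7.9833 38.04197249057337 [ 1.40942857 -1.8745556   7.21069331] [ 5.30759275e+02 -1.92015584e+02  5.14244950e-01]
9.6833
```

View pics/w_out.png

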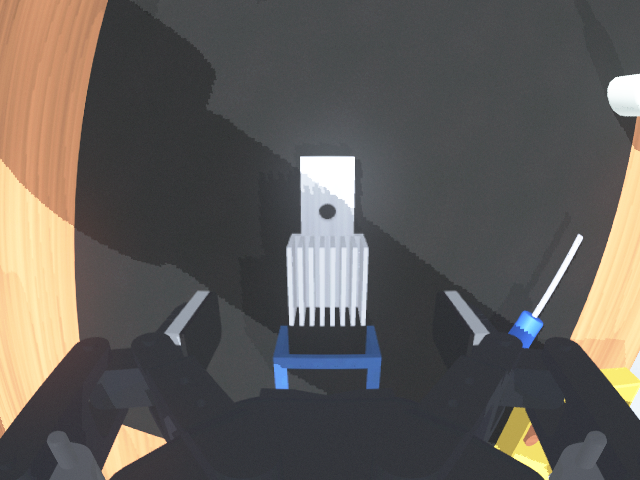

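The block is fully out of the shelf, its hole now at (328,211). I measure it again and grip the block.

```bash
python3 - <<'E'
from workcell import *; from h import *
c=dict(np.load("w_out.npz")); V=cv2.cvtColor(c["image"],cv2.COLOR_BGR2HSV)[...,2].astype(int); S=cv2.cvtColor(c["image"],cv2.COLOR_BGR2HSV)[...,1]
Y,X=np.mgrid[:480,:640]
h=big((X>316)&(X<340)&(Y>202)&(Y<221)&(V<80)); hw=wplane(c,pix(h).mean(0),8)[0]
t=big((X>285)&(X<370)&(Y>145)&(Y<229)&(S<60)&(V>100)); r=rect(wplane(c,pix(t),8)); print(hw,h.sum(),r)
t=big((X>280)&(X<375)&(Y>248)&(Y<326)&(S<60)&(V>90)); print("fins",rect(wplane(c,pix(t),40)))
E
```

```text
Traceback (most recent call last):
  File "h.py", line 22, in big
    i=1+np.argmax(s[1:,4]); return l==i
        ~~~~~~~~~^^^^^^^^^
ValueError: attempt to get argmax of an empty sequence
```

```bash
python3 - <<'E'
from workcell import *; from h import *
c=dict(np.load("w_out.npz")); hsv=cv2.cvtColor(c["image"],cv2.COLOR_BGR2HSV); V=hsv[...,2].astype(int); S=hsv[...,1]
print(V[205:219:2,318:340:2])
Y,X=np.mgrid[:480,:640]
h=big((X>316)&(X<340)&(Y>202)&(Y<221)&(V<130)); hw=wplane(c,pix(h).mean(0),8)[0]
t=big((X>285)&(X<370)&(Y>145)&(Y<229)&(S<60)&(V>140)); r=rect(wplane(c,pix(t),8)); print(hw,h.sum(),r)
t=big((X>280)&(X<375)&(Y>248)&(Y<326)&(S<60)&(V>140)); print("fins",rect(wplane(c,pix(t),40)))
E
```

```text
[[221 220 170 112  88  84  97 165 218 221 225]
 [219 151  87  84  87  88  89  87 151 220 224]
 [208  91  86  84  87  85  86  86 100 214 224]
 [203  86  83  85  86  86  84  86  88 206 221]
 [203  94  84  83  86  84  85  85  98 209 222]
 [210 165  80  83  80  84  83  82 143 211 222]
 [217 207 135  85  82  83  84 166 206 219 223]]
[ 536.80075536 -219.074445      8.        ] 183 (array([ 533.9, -205.1]), 54.4, 40.3, -77.84)
fins (array([ 547.2, -267.3]), 58.6, 56.5, -77.86)
```

```bash
python3 - <<'E'
from workcell import *; from h import *
b=np.array([536.8,-219.07,0])-48*u(102.1)
movep(b+[0,0,100],R(12.1))
print(movel(b+[0,0,3],max_speed=100,guard=15))
clamp(); s=read_state(); print(s["time"],s["finger_gap"],s["ft_force"],s["eef_pos"])
movel(np.array(s["eef_pos"])+[0,0,60],max_speed=80)
J=np.array([552,139.8,0]); p=J-123*u(84)
movep(p+[0,0,70],R(-6)); s=read_state(); wshot("w_pre"); print(s["time"],s["finger_gap"],s["ft_force"],s["eef_pos"])
E
```

```text
False
11.525 55.19409880263239 [-1.30215575  2.03682197  8.02918633] [ 547.15313346 -266.14820218    3.67490584]
13.5333 55.21612431029984 [-0.10702499  0.29724141 -3.31670876] [539.4071613   16.05801683  69.98065298]
```

View pics/w_pre.png

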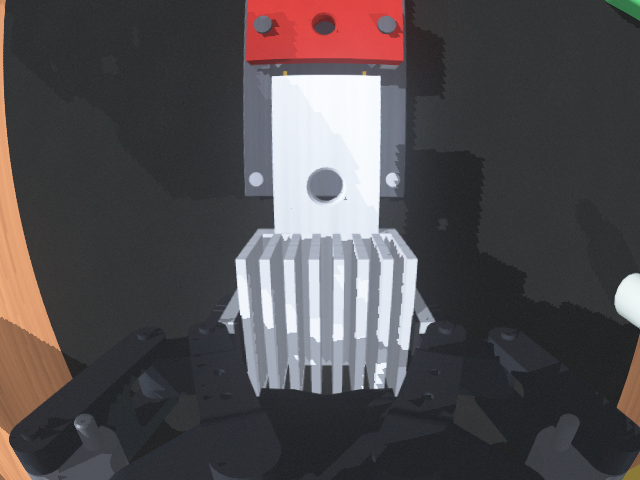

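The tongue is aligned with the slot: tongue hole at (325,185), bar hole at (324,24). I check the numbers before lowering.

```bash
python3 - <<'E'
from h import *
c=dict(np.load("w_pre.npz")); hsv=cv2.cvtColor(c["image"],cv2.COLOR_BGR2HSV).astype(int); H,S,V=[hsv[...,i] for i in range(3)]
Y,X=np.mgrid[:480,:640]
h=big((X>303)&(X<347)&(Y>163)&(Y<205)&(V<190)); a=wplane(c,pix(h).mean(0),74.3)[0]; print(h.sum(),pix(h).mean(0),a)
q=(X>308)&(X<340)&(Y>8)&(Y<40)&~(((H<8)|(H>172))&(S>150)); q=big(q); b=wplane(c,pix(q).mean(0),31)[0]; print(q.sum(),pix(q).mean(0),b)
d=b-a; print("along",d@u(84),"lat",d@u(-6))
t=big((X>265)&(X<388)&(Y>70)&(Y<228)&(S<60)&(V>190)); print(rect(wplane(c,pix(t),74.3)))
E
```

```text
949 [323.96417281 184.87776607] [544.05724351  63.64561422  74.3       ]
224 [324.125       27.44196429] [551.61169203 136.9711265   31.        ]
along 73.71348234676384 lat -0.15153865329534533
(array([546.1,  76.1]), 57.7, 40.3, 84.18)
```

```bash
python3 - <<'E'
from workcell import *; from h import *
p=np.array(read_state()["eef_pos"])
print(movel([p[0],p[1],13.2],max_speed=80,guard=12)); s=read_state(); print(s["ft_force"],s["eef_pos"])
p=np.array(s["eef_pos"]); p[2]=13.2
print(movel(p+66*u(84),max_speed=50,guard=15)); s=read_state(); print(s["time"],s["ft_force"],s["eef_pos"],s["finger_gap"]); wshot("w_in1")
E
```

```text
False
[-0.02806746 -0.08139698 -3.12784292] [539.71079564  15.78166176  13.44918681]
False
15.9083 [ 0.06822466  0.01180173 -3.74027872] [546.60678316  81.016802    13.22830365] 55.631019422818284
```

View pics/w_in1.png

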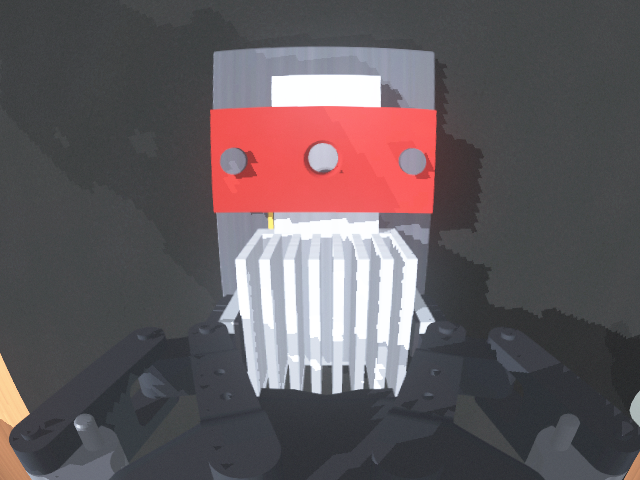

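The tongue is in the slot with no contact force, and the shoulder still has a gap of about 9 mm. Final push next.

```bash
python3 - <<'E'
from workcell import *; from h import *
p=np.array(read_state()["eef_pos"])
print(movel([p[0],p[1],12.0],max_speed=30,guard=8)); s=read_state(); print(s["ft_force"],s["eef_pos"])
p=np.array(s["eef_pos"]);
print(movel(p+14*u(84),max_speed=20,guard=12)); s=read_state(); print(s["time"],s["ft_force"],s["eef_pos"],s["finger_gap"], (np.array(s["eef_pos"])-p)@u(84)); wshot("w_in2")
E
```

```text
False
[-0.22546907 -0.58273194 -2.53436847] [546.58093605  80.88739542  11.9226572 ]
True
16.775 [-0.56790547 -2.47870999  6.19465036] [547.48918496  91.72359554  11.67898932] 55.04861319611977 10.871776144754257
```

View pics/w_in2.png

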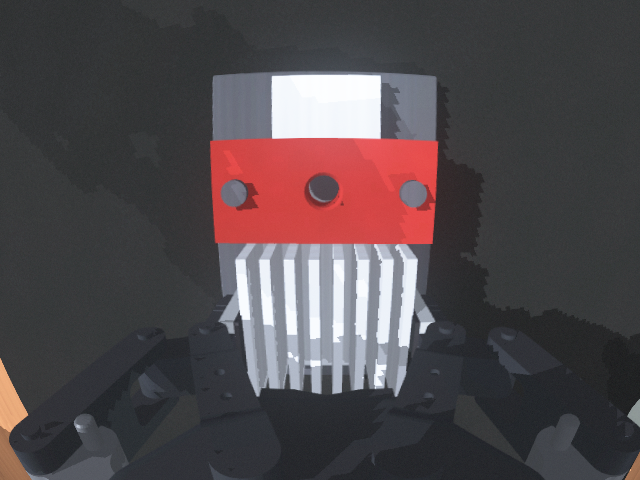

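```bash
python3 - <<'E'
from workcell import *; from h import *
p=np.array(read_state()["eef_pos"])
print(movel(p+3*u(84),max_speed=15,guard=15)); s=read_state(); print(s["time"],s["ft_force"],s["eef_pos"],s["finger_gap"], (np.array(s["eef_pos"])-p)@u(84))
open_gripper(); p=np.array(s["eef_pos"])
movel(p+[0,0,110],max_speed=150)
movel(p+[0,0,110]+35*u(84)); wshot("w_in3"); print(read_state()["time"])
E
```

```text
True
17.05 [-1.62886558 -0.68179135  6.87262045] [547.41741874  91.82187071  11.67640284] 55.430134087847044 0.08552700951925245
18.775
```

View pics/w_in3.png

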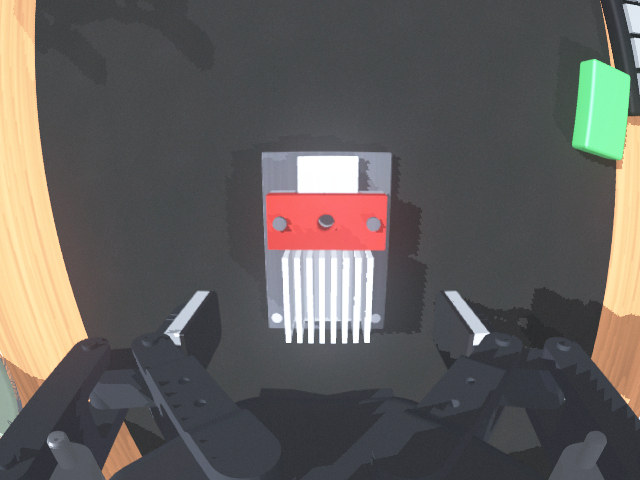

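```bash
python3 - <<'E'
from h import *
c=dict(np.load("w_in3.npz")); hsv=cv2.cvtColor(c["image"],cv2.COLOR_BGR2HSV).astype(int); H,S,V=[hsv[...,i] for i in range(3)]
Y,X=np.mgrid[:480,:640]
m=big((X>250)&(X<400)&(Y>180)&(Y<260)&((H<8)|(H>172))&(S>150)&(V>110)); print("bar",rect(wplane(c,pix(m),31)))
h=big((X>315)&(X<338)&(Y>212)&(Y<232)&~(((H<8)|(H>172))&(S>120))); print("hole",h.sum(),wplane(c,pix(h).mean(0),31))
t=big((X>285)&(X<370)&(Y>150)&(Y<193)&(S<60)&(V>190)); P=wplane(c,pix(t),16); print("tongue",rect(P))
e=pix(t&(Y<165)); 
tip=np.percentile(P[:,:2]@u(84)[:2],99.5); print("tip along rel hole",tip-np.array([552,139.8])@u(84)[:2], "lat",P[:,:2]@u(-6)[:2].T.mean() if 0 else (P[:,:2]@u(-6)[:2]).mean()-np.array([552,139.8])@u(-6)[:2])
z=cv2.resize(c["image"][140:350,250:400],None,fx=2.8,fy=2.8,interpolation=cv2.INTER_CUBIC); cv2.imwrite("pics/zin3.png",z)
E
```

```text
bar (array([552.1, 140. ]), 76.2, 35.8, -5.98)
hole 164 [[552.02056872 140.38054971  31.        ]]
tongue (array([556. , 168.7]), 41.0, 24.3, -5.96)
tip along rel hole 41.30581673603163 lat 0.8616677279335363
```

View pics/zin3.png

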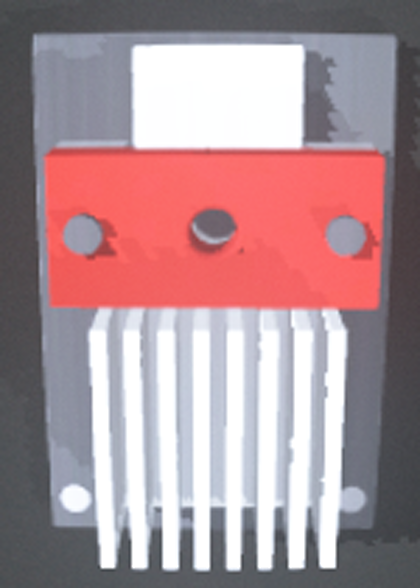

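The heat sink is home: tongue tip 41.3 mm past the hole (42 nominal), lateral offset about 0.9 mm. Now the pin.

```bash
python3 - <<'E'
from workcell import *; from h import *
P=np.array([540.8,377.4,0])
movep(P+[0,-10,150],R(-6)); c=wshot("w_pin2")
hsv=cv2.cvtColor(c["image"],cv2.COLOR_BGR2HSV).astype(int)
m=big((hsv[...,0]>5)&(hsv[...,0]<28)&(hsv[...,1]>120)&(np.mgrid[:480,:640][0]>100)&(abs(np.mgrid[:480,:640][1]-326)<60)&(np.mgrid[:480,:640][0]<330))
q=wplane(c,pix(m),56); print(m.sum(),pix(m).mean(0),rect(q),q.mean(0),np.round(c["cam_to_world"][:3,3]),read_state()["time"])
E
```

```text
825 [322.73939394 218.97090909] (array([541.2, 380.1]), 23.3, 18.3, 83.34) [540.94988477 379.85928794  56.        ] [549. 430. 293.] 19.7833
```

View pics/w_pin2.png

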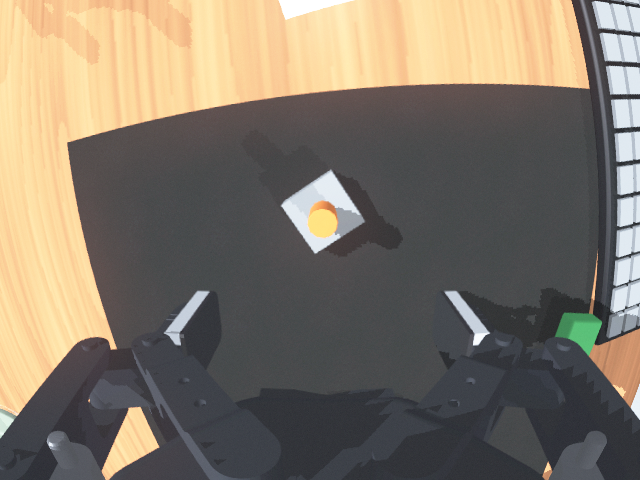

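The head top is at about (323,223), with part of its side showing above. That puts the pin axis near (541, 378).

```bash
python3 - <<'E'
from workcell import *; from h import *
print(movel([541,378,30],max_speed=100,guard=10))
clamp(); s=read_state(); print(s["time"],s["finger_gap"],s["ft_force"],s["eef_pos"])
movel(np.array(s["eef_pos"])+[0,0,70],max_speed=100)
J=np.array([552,139.9,0])
movep(J+[0,0,100],R(-6)); s=read_state(); wshot("w_pp"); print(s["time"],s["finger_gap"],s["ft_force"],s["eef_pos"])
E
```

```text
False
21.775 16.94853577259555 [-1.93232983 -1.06927161  5.1706997 ] [541.00608824 378.02498045  30.18487339]
23.5667 16.942419469512018 [ 0.41470913  0.37046597 -0.70621729] [552.09342337 141.19265852  99.8093925 ]
```

View pics/w_pp.png

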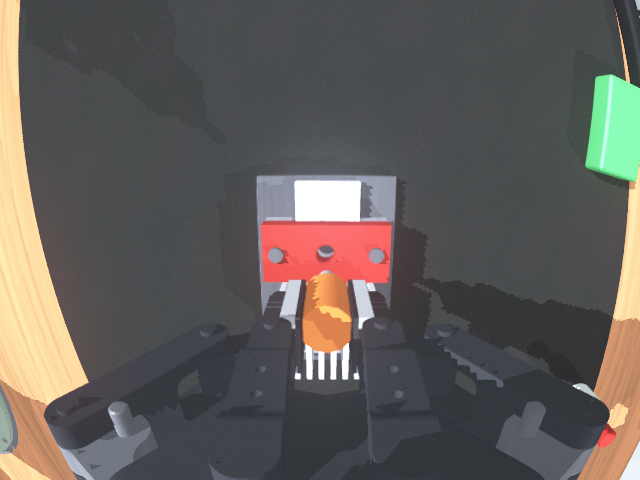

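```bash
python3 - <<'E'
from h import *
c=dict(np.load("w_pp.npz")); im=c["image"]
cv2.imwrite("pics/zpp.png",cv2.resize(im[240:360,250:400],None,fx=5,fy=5,interpolation=cv2.INTER_CUBIC))
print(np.round(c["cam_to_world"],3).tolist())
E
```

```text
[[0.995, 0.099, 0.026, 559.205], [-0.103, 0.961, 0.255, 204.797], [0.0, -0.256, 0.967, 242.505], [0.0, 0.0, 0.0, 1.0]]
```

View pics/zpp.png

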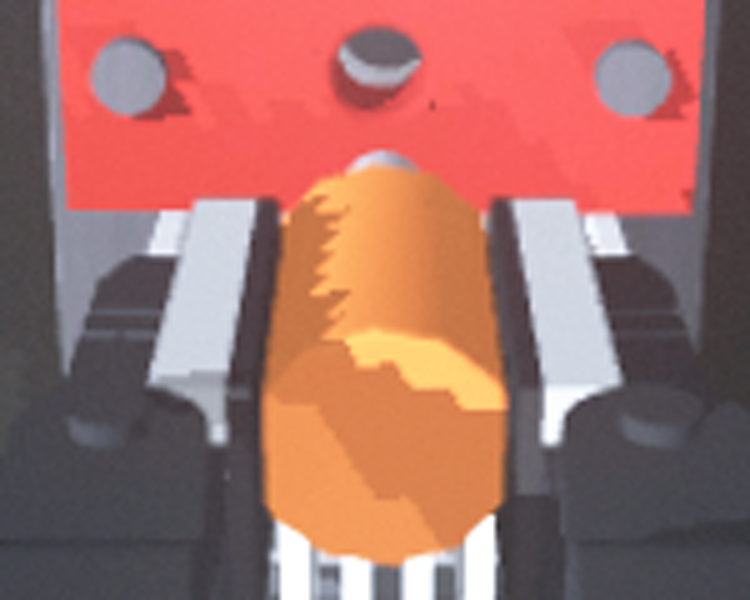

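```bash
python3 - <<'E'
from h import *
c=dict(np.load("w_pp.npz"))
f=lambda X,Y,z:print(z,np.round(wplane(c,[250+(X+.5)/5-.5,240+(Y+.5)/5-.5],z)[0],1))
f(386,446,125.6); f(386,328,125.6); f(386,563,125.6); f(263,446,125.6); f(508,446,125.6)
f(384,167,91.6); f(384,150,70.6)
f(375,65,31)
E
```

```text
125.6 [552.7 140.7 125.6]
125.6 [553.7 150.  125.6]
125.6 [551.7 130.8 125.6]
125.6 [544.  141.5 125.6]
125.6 [561.4 139.7 125.6]
91.6 [553.5 149.4  91.6]
70.6 [552.9 143.5  70.6]
31 [551.5 140.1  31. ]
```

```bash
python3 - <<'E'
from workcell import *; from h import *
wait(.2); print(read_state()["eef_pos"])
movel([551.5,140.4,60],max_speed=60); wait(.2); s=read_state(); print(s["eef_pos"],s["ft_force"]); wshot("w_p60")
print(s["time"])
E
```

```text
[551.94436793 141.00092157  99.80886177]
[551.65502796 140.48777289  60.31595457] [-0.49963743 -0.74628411 -0.26941956]
24.8333
```

View pics/w_p60.png

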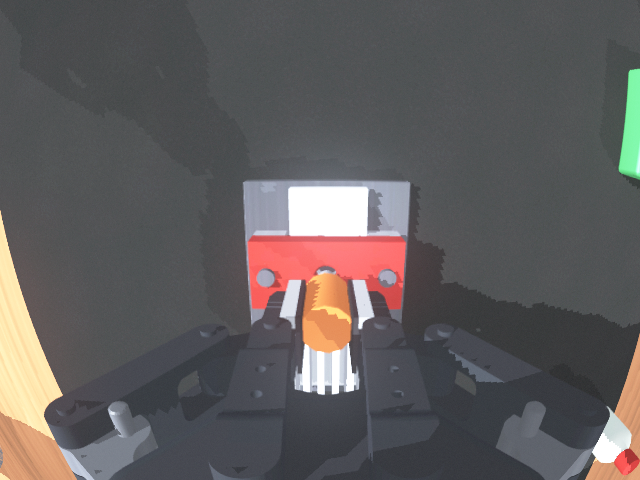

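The pin is centred over the hole, which shows at (326,272) between the bolts at x=265 and x=388. I descend with a force guard.

```bash
python3 - <<'E'
from workcell import *; from h import *
print(movel([551.6,140.3,38.5],max_speed=25,guard=8)); s=read_state(); print(s["time"],s["eef_pos"],s["ft_force"],s["finger_gap"]); wshot("w_pd")
E
```

```text
True
25.675 [551.43636865 140.21328611  39.14838639] [-0.76032299  0.45386134  9.18124711] 16.705310872415385
```

View pics/w_pd.png

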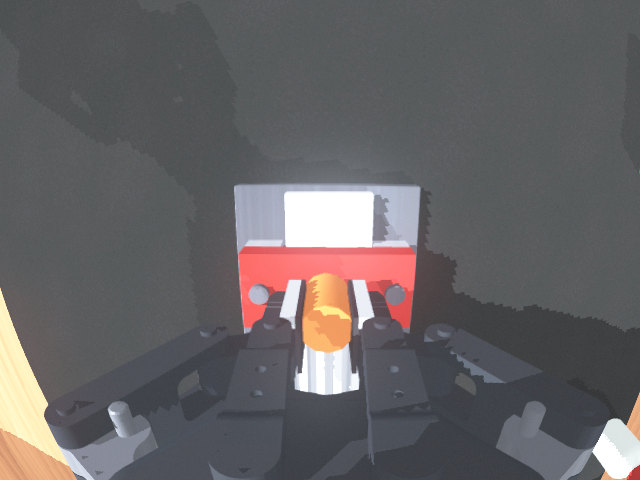

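Contact came at z=39.1, and the calculated seated height is 39.2, so the head is on the bar. I let go, rise straight up, then inspect.

```bash
python3 - <<'E'
from workcell import *; from h import *
p=np.array(read_state()["eef_pos"])
open_gripper(); wait(.2); movel(p+[0,0,110],max_speed=120); movel(p+[0,-60,140]); wait(.3)
wshot("w_fin"); 
for n in("scene","top"):
    c=camera(n); np.savez(n+"F.npz",**c); cv2.imwrite(f"pics/{n}F.png",c["image"])
a=cv2.resize(cv2.imread("pics/sceneF.png")[225:315,340:440],None,fx=5,fy=5,interpolation=cv2.INTER_CUBIC); cv2.imwrite("pics/zsF.png",a)
print(read_state()["time"],read_state()["ft_force"])
E
```

```text
28.7083 [ 0.35980682 -0.13395821  0.28419551]
```

View pics/w_fin.png

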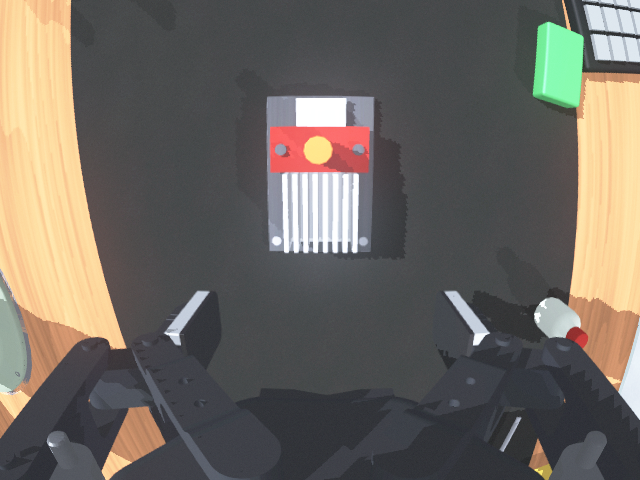

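View pics/zsF.png

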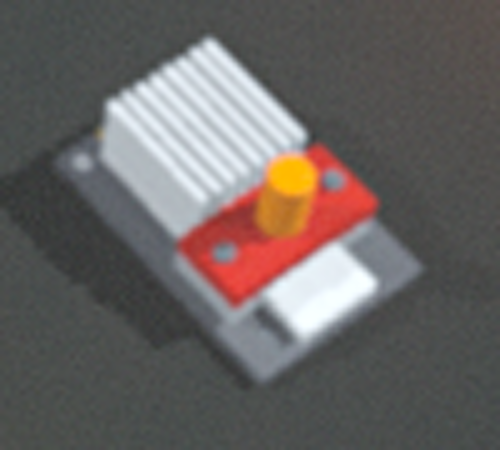

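View pics/topF.png

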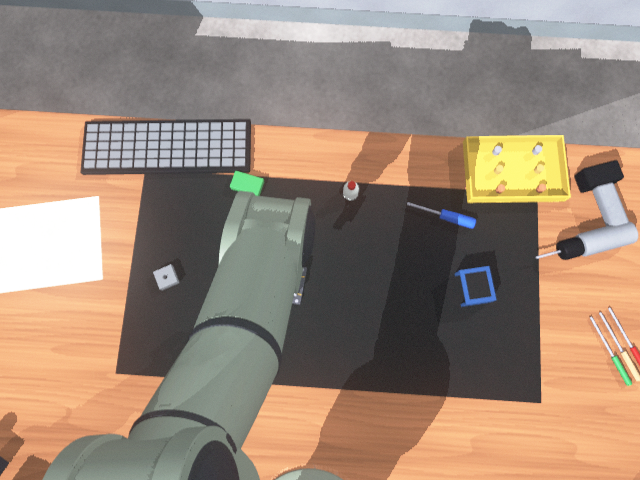

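The pin stands upright with its head on the bar, and the bystanders are at their original pixels. One last numeric check, then I hand in.

```bash
python3 - <<'E'
from workcell import *; from h import *
c=dict(np.load("w_fin.npz")); hsv=cv2.cvtColor(c["image"],cv2.COLOR_BGR2HSV).astype(int); H,S,V=[hsv[...,i] for i in range(3)]
Y,X=np.mgrid[:480,:640]; B=(X>260)&(X<380)&(Y>115)&(Y<180)
p=big(B&(H>10)&(H<28)&(S>120)); q=pix(p)
print("pin",rect(wplane(c,q,65)))
m=big(B&((H<8)|(H>172))&(S>150)); print("bar",rect(wplane(c,pix(m),31)))
t=big((X>285)&(X<360)&(Y>94)&(Y<126)&(S<60)&(V>190)); P=wplane(c,pix(t),16); print("tongue",rect(P),"tip",np.percentile(P@u(84),99.5)-np.array([552,139.9,0])@u(84))
rz=c["range_z"]; o,d=wrays(c,q); w=o+d/(-(d@c["cam_to_world"][:3,2]))[:,None]*rz[q[:,1],q[:,0]][:,None]; print("head top z",np.median(w[:,2]))
q=pix(m); o,d=wrays(c,q); w=o+d/(-(d@c["cam_to_world"][:3,2]))[:,None]*rz[q[:,1],q[:,0]][:,None]; print("bar z",np.median(w[:,2]))
E
```

```text
pin (array([551.1, 131.2]), 12.4, 2.1, -6.09)
bar (array([530.5, 141.9]), 33.9, 33.5, 83.12)
tongue (array([556. , 169.5]), 41.3, 22.5, -6.13) tip 41.01494129481111
head top z 64.44346681886068
bar z 31.04886388497789
```

```bash
python3 - <<'E'
from workcell import *; from h import *
c=dict(np.load("w_fin.npz")); h=cv2.cvtColor(c["image"],cv2.COLOR_BGR2HSV).astype(int); Y,X=np.mgrid[:480,:640]
p=big((X>298)&(X<338)&(Y>130)&(Y<170)&(h[...,0]>8)&(h[...,0]<40)&(h[...,1]>80)); q=pix(p); print(len(q),rect(wplane(c,q,65)),h[150,318])
rz=c["range_z"]; o,d=wrays(c,q); w=o+d/(-(d@c["cam_to_world"][:3,2]))[:,None]*rz[q[:,1],q[:,0]][:,None]; print("head top z",np.median(w[:,2]), np.median(w[:,:2],axis=0))
finish_job()
E
```

```text
643 (array([551.6, 139.3]), 19.3, 19.2, -44.9) [ 24 112 255]
head top z 64.96239705211752 [551.7369178  139.29603562]
the job is handed in; nothing more can be done
```

The heat sink is home in the tapping jig with the locating pin seated through both holes, and I have handed the job in. The robot's clock read about 29 s of the 72 s allowed. `finish_job()` gives no verdict, so the results below are my own camera and force measurements.

**What I did:** I gripped the tongue and drew the heat sink 84 mm out of the shelf. I then regripped it by the block, carried it to the jig and slid the tongue under the bar until the force guard stopped the push. After that I moved the pin from the rest and lowered it until its head touched the bar, opened the gripper and backed away.

**Last checks:**

| Check | Measured | Expected |
|---|---|---|
| Pin axis to bar hole, horizontally | about 1 mm | under 4 mm |
| Pin head top height | 65.0 mm | 65 mm when seated |
| Tongue tip beyond the bar hole | 41.0–41.3 mm | 42 mm, so home within about 1 mm |
| Tongue sideways offset (measured before the pin went in) | about 0.9 mm | holes within 4.5 mm |
| Tongue angle to the slot | about 0.1° | under 0.12 rad (about 7°) |

- **Bystanders:** by eye, the oil bottle, screwdriver and green box are at the same places in the final top view as at the start. I did not measure them again.
- **Checks that disagreed:** in the last check script, the first colour masks for the pin and the bar came out wrong, giving wrong outlines. I redid the pin mask, and it gave the values in the table. I did not redo the bar outline, which had agreed with earlier measurements.
- **Gripper reading:** the finger gap read about 17 mm on the 20 mm pin head and 38 mm on the 40 mm tongue. I put this down to the pads giving under the grip; nothing slipped that I could see.

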